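# Click the dough box lid shut all round

## Task

The lid of the clear dough sample box is on but not clipped: press its blue rim down with the fingertips, one section at a time, until each of the four sections has gone fully home. Start with the end that has the orange tab and go round clockwise as seen from above. Just press: do not pick up or push the box out of its place, and leave the two weights and the loose piece of dough beside it undisturbed.

Things in the scene. Friction and masses are not known exactly. Their poses are not given: they have to be found in the camera images.
- snap_box: Clear box, blue lid rim 170 x 126 mm, dough inside, about 0.75 kg, loose. Origin: centre of its underside; x along its length (orange tab on the -x end), z up. Lid on; clear centre panel recessed (top z = 56 mm), four fixed blue corner blocks up to z = 63 mm. Between them four blue rim bars, 18 mm wide, 10 mm thick, ribbed in the middle: top z = 72 mm up, 64 mm shut.
- rim_1 (a joint): Pressed depth of a rim bar, m: 0 = up (starts at 0 to 0.0015), 0.008 = fully shut, against a hard stop. It is the short end section (79 mm long, along the box's y) that carries the orange pull tab, on the box's -x side; pressed first. It is a stiff push fit: it moves down under about 7 N all the way and stays wherever it is left.
- rim_1_top (a point): Middle of the top face of the same bar, at (-76, 0) mm in the box's x, y; moves down 8 mm as the bar shuts. Axes as the box's. The orange tab (30 mm wide, 4 mm thick) sticks 17 mm out beyond the rim here.
- rim_2 (a joint): Pressed depth of a rim bar, m: 0 = up (starts at 0 to 0.0015), 0.008 = fully shut, against a hard stop. It is the long section on the box's +y side (123 mm long, along the box's x), next clockwise; pressed second. It is a stiff push fit: it moves down under about 7 N all the way and stays wherever it is left.
- rim_2_top (a point): Middle of the top face of the same bar, at (0, 54) mm in the box's x, y; moves down 8 mm as the bar shuts. Axes as the box's.
- rim_3 (a joint): Pressed depth of a rim bar, m: 0 = up (starts at 0 to 0.0015), 0.008 = fully shut, against a hard stop. It is the short end section without a tab, on the box's +x side (79 mm long); pressed third. It is a stiff push fit: it moves down under about 7 N all the way and stays wherever it is left.
- rim_3_top (a point): Middle of the top face of the same bar, at (76, 0) mm in the box's x, y; moves down 8 mm as the bar shuts. Axes as the box's.
- rim_4 (a joint): Pressed depth of a rim bar, m: 0 = up (starts at 0 to 0.0015), 0.008 = fully shut, against a hard stop. It is the long section on the box's -y side (123 mm long); pressed last. It is a stiff push fit: it moves down under about 7 N all the way and stays wherever it is left.
- rim_4_top (a point): Middle of the top face of the same bar, at (0, -54) mm in the box's x, y; moves down 8 mm as the bar shuts. Axes as the box's.
- weight_500: Bystander: steel calibration weight with a neck and knob, 38 mm diameter, 66 mm high, loose. Origin: centre of its underside.
- weight_200: Bystander: smaller steel calibration weight, 29 mm diameter, 52 mm high, loose. Origin: centre of its underside.
- dough_2: Bystander: loose plug of cookie dough, 39 mm diameter, 36 mm high. Origin: centre of its underside.

How it is judged:
On the way, in this order (a step that is already met when the one before it is completed fails the run):
1. The tab end of the rim is pressed home first, the other three still up (value of joint rim_1 above 0.0065 m and value of joint each of rim_2, rim_3, rim_4 below 0.004 m), for 0.1 s.
2. The next section clockwise is pressed home, the last two still up (value of joint each of rim_1, rim_2 above 0.0065 m and value of joint each of rim_3, rim_4 below 0.004 m), for 0.1 s.
3. The end opposite the tab is pressed home, the last section still up (value of joint each of rim_1, rim_2, rim_3 above 0.0065 m and value of joint rim_4 below 0.004 m), for 0.1 s.
4. The last section is pressed home (value of joint each of rim_1, rim_2, rim_3, rim_4 above 0.0065 m), for 0.1 s.
At the end, for the whole second after the job is handed in: All four rim sections are down within 1.5 mm of fully shut, having been closed in order (tab end, then clockwise seen from above); the box stands flat within 30 mm of where it was, and both weights and the loose dough stand upright within 20 mm of where they were (all of step 4 and distance of snap_box from where it was at the start of the episode below 0.03 m and angle between snap_box's own z axis and vertical below 0.05 rad and height (world z) of snap_box below 0.006 m and linear speed of snap_box below 0.02 m/s and distance of each of weight_500, weight_200, dough_2 from where it was at the start of the episode below 0.02 m and angle between each of weight_500, weight_200, dough_2's own z axis and vertical below 0.15 rad); the robot touches nothing.
It fails at once if the box is lifted or tipped (height (world z) of snap_box above 0.008 m or angle between snap_box's own z axis and vertical above 0.1 rad).
It fails at once if the box is shoved more than 30 mm (distance of snap_box from where it was at the start of the episode above 0.03 m).
It fails at once if a weight or the loose dough is moved more than 20 mm, lifted or knocked over (distance of any of weight_500, weight_200, dough_2 from where it was at the start of the episode above 0.02 m or angle between any of weight_500, weight_200, dough_2's own z axis and vertical above 0.3 rad).
It also fails if it takes over 48 s, if anything falls off the work surface, if the arm or the gripper's body presses on something with over 40 N, if the wrist force passes 120 N, or if a joint passes its speed limit or range.

## Robot

A 7-joint arm with a two-finger parallel gripper is mounted at the origin on a cart in front of the work surface, level with it; the furniture and walls round the work are solid. World frame = base frame: x ahead of the robot, y to its left, z up, the work surface at z = 0. Lengths are in m, angles in rad, forces in N, time in s.
With the tool pointing down it reaches from about 0.425 to 0.875 m from the base axis. Payload 8.4 kg.
Tool frame: the origin (TCP) lies on the centre line of the jaws, within the pads' length; the fingertips stand 14 mm ahead of it and the grasp point (between the pads) lies 5 mm behind it; z points along the fingers, y is the line along which they close (so a half turn about z gives the same grasp; the last joint's range is limited). The gripper opens to 87 mm and grips with 3 to 60 N. Pads are 19 mm wide; open, the fingers measure 117 mm over their backs; the gripper's body (75 mm by 190 mm) begins 51 mm behind the grasp point.
Start: joints at [1.14, 0.333, 0.04, 1.465, -0.013, 1.343, -0.059], TCP at [0.212, -0.615, 0.237] pointing down, gripper open.
Joint ranges: [-2.58, 2.58], [-0.38, 2.09], [-1.3, 1.39], [0.25, 2.4], [-1.5, 4.64], [0.08, 2.09], [-2.65, 2.65]. Speed limits (rad/s): [2.22, 2.22, 2.79, 2.79, 3.14, 3.14, 3.14].

## Interface

Orientations are given as a unit quaternion [w, x, y, z].
In Python, from rig import r gives the robot as it stands. Calls block until the motion is done:
- r.reach(position, orientation): joint-space move of the TCP to a pose.
- r.move_straight(position, frame=None, v=0.15, stop_force=None): straight line of the TCP; frame=None keeps the orientation; v is the mean speed in m/s. With stop_force (N) it stops when the force on the tool has changed by that much, and returns True; else False.
- r.move_j(angles): joint-space move.
- r.command_gripper(opening, force=None): opening from 0.0 (shut) to 1.0 (fully open); force is the grip in N (None keeps the last); returns when the fingers have stopped.
- r.wait(seconds).
- r.inverse_kinematics(position, orientation): joint angles nearest the present ones, or None.
- r.camera(name): name is "scene" or "top" or "wrist"; returns (picture, depth): 400x640x3 uint8, red, green, blue; 400x640 float32, m along the optical axis (not along the pixel's ray), 0 where there is no reading.
- r.calibration(name): a dict with "intrinsics" (3x3 intrinsics, pixels), "extrinsics" (4x4, takes a point from camera to world coordinates); the wrist camera has in their place "T_tool_cam" (4x4, takes a point from camera to tool coordinates, whose origin is the TCP and whose axes are the flange's). Camera axes: x right, y down, z forward; pixel columns grow to the right and rows downward; lengths in m; the calibration is good to about 2 mm. A picture is of the moment at which its call begins: read the wrist's pose just before it. calibration takes no time and is no camera call.
A pose or a line that the arm cannot do raises r.IKError and nothing moves.
- r.finish_job(): hands the job in; it is judged then, once.
Readings, each from a call of its own:
- r.read_time(): time.
- r.read_qpos(): joint angles.
- r.read_joint_vel(): joint speeds.
- r.read_joint_torque(): joint torques, N m.
- r.read_tool_pos(): TCP position.
- r.read_ee_rot(): TCP orientation.
- r.read_contact_force(): force on the tool from outside, world axes, zero at the start.
- r.read_ft_torque(): the same for the moment, N m.
- r.read_gripper_width(): opening from 0.0 (shut) to 1.0 (fully open).
- r.read_grasp_force(): force on a finger pad.
Only numpy, scipy, OpenCV 4.12 (cv2) and the standard library are available. Lean on these libraries where they do the work, as an engineer would, in place of code of your own. Each camera call takes 0.05 s, during which the arm holds its last target. There are 200 camera calls.

## Working session

There is one attempt and no reset: what is moved stays moved. The work goes in short steps, each a Python script; the robot and the scene stay as the last script left them, time stands still between calls to the robot, and variables do not carry over. Pictures are saved under pics/ and viewed, at most 10 in all, crops included, and the job is handed in when it is done.

```bash
ls; mkdir -p pics; python3 - <<'E'
from rig import r
import cv2
for n in("top","scene"):
    p,d=r.camera(n); cv2.imwrite(f"pics/{n}0.png",p[:,:,::-1])
    c=r.calibration(n); print(n,c["intrinsics"].round(1).tolist(),c["extrinsics"].round(3).tolist())
print(r.calibration("wrist")); print(r.read_time(),r.read_ee_rot(),r.read_contact_force())
E
```

```text
pics
top [[520.5, 0.0, 318.2], [0.0, 520.5, 198.5], [0.0, 0.0, 1.0]] [[-0.011, -0.984, 0.179, 0.378], [-1.0, 0.015, 0.018, 0.016], [-0.021, -0.178, -0.984, 1.006], [0.0, 0.0, 0.0, 1.0]]
scene [[455.6, 0.0, 318.2], [0.0, 455.6, 197.2], [0.0, 0.0, 1.0]] [[-0.514, -0.54, 0.666, -0.074], [-0.858, 0.32, -0.403, 0.415], [0.004, -0.779, -0.628, 0.679], [0.0, 0.0, 0.0, 1.0]]
{'intrinsics': array([[339.76656796,   0.        , 320.28884661],
       [  0.        , 339.76656796, 202.47335745],
       [  0.        ,   0.        ,   1.        ]]), 'T_tool_cam': array([[-2.94276539e-05, -9.56160636e-01, -2.92842682e-01,
         8.03878515e-02],
       [ 9.99999778e-01, -2.23099798e-04,  6.27953536e-04,
         1.94882653e-04],
       [-6.65757596e-04, -2.92842599e-01,  9.56160431e-01,
        -1.47591527e-01],
       [ 0.00000000e+00,  0.00000000e+00,  0.00000000e+00,
         1.00000000e+00]])}
0.1 [-6.89894820e-04  9.86266685e-01  1.65159087e-01 -1.63608935e-04] [-0.16408695  0.37762295  0.13745767]
```

View pics/top0.png

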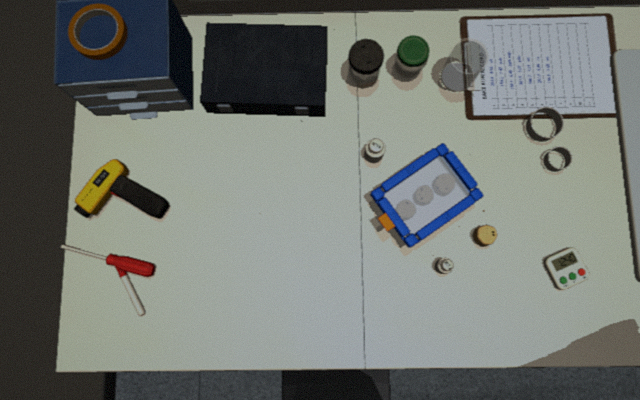

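View pics/scene0.png

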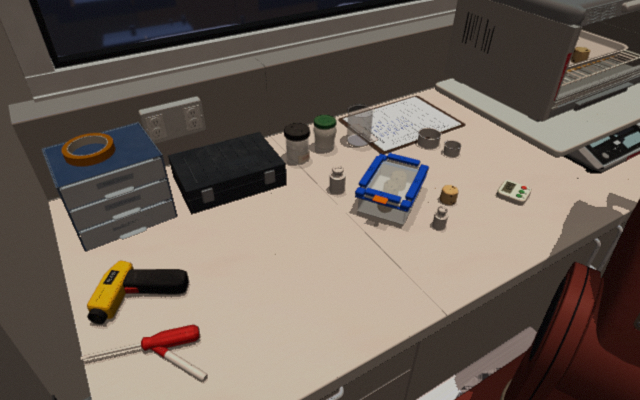

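The top view shows the box near (427,195) with its orange tab at (382,222). The weights are at (374,150) and (444,265), and the dough is at (485,235). The scene view agrees. Next I'll measure the box pose.

```bash
cat > h.py <<'E'
from rig import r
import cv2, numpy as np
from scipy.spatial.transform import Rotation as R
def cam(n):
    c=r.calibration(n)
    if n=="wrist":
        T=np.eye(4); q=r.read_ee_rot(); T[:3,:3]=R.from_quat(q,scalar_first=True).as_matrix(); T[:3,3]=r.read_tool_pos()
        T=T@c["T_tool_cam"]
    else: T=c["extrinsics"]
    p,d=r.camera(n); K=c["intrinsics"]
    v,u=np.mgrid[:400,:640]
    P=np.stack([(u-K[0,2])/K[0,0]*d,(v-K[1,2])/K[1,1]*d,d],-1)@T[:3,:3].T+T[:3,3]
    P[d==0]=np.nan
    return p,P
def box(n):
    p,P=cam(n); h=cv2.cvtColor(p,cv2.COLOR_RGB2HSV)
    near=(np.abs(P[...,2]-.05)<.03)&(P[...,0]<.62)
    b=near&(h[...,0]>105)&(h[...,0]<128)&(h[...,1]>150)&(P[...,2]>.055)
    o=near&(h[...,0]>5)&(h[...,0]<20)&(h[...,1]>170)&(P[...,2]>.045)
    l,lab,st,ce=cv2.connectedComponentsWithStats(cv2.morphologyEx(b.astype('u1'),cv2.MORPH_CLOSE,np.ones((9,9))))
    b&=lab==1+st[1:,4].argmax()
    B=P[b]; O=P[o]; 
    (cx,cy),(w,hh),a=cv2.minAreaRect((B[:,:2]*1000).astype('f4'))
    t=np.median(O[:,:2],0); c=np.array([cx,cy])/1000
    a=np.deg2rad(a if w>hh else a+90); 
    if (c-t)@[np.cos(a),np.sin(a)]<0: a+=np.pi
    a=(a+np.pi)%(2*np.pi)-np.pi
    d=c-t
    print(n,"centre",c.round(4),"size",round(w,1),round(hh,1),"yaw",round(a,4),"tab",t.round(4),"tab yaw",np.arctan2(d[1],d[0]).round(3),"tab dist",np.hypot(*d).round(4),"z pct",np.percentile(B[:,2],[5,50,95]).round(4),"n",b.sum(),o.sum())
    return p,P,c,a
E
python3 - <<'E'
from h import *
p,P,c,a=box("top"); box("scene")
for u,v in((374,150),(444,265),(485,235)): print(P[v-3:v+4,u-3:u+4].reshape(-1,3)[np.nanargmax(P[v-3:v+4,u-3:u+4,2])].round(3))
E
```

```text
top centre [ 0.5554 -0.1654] size 123.8 167.5 yaw -0.9845 tab [ 0.5035 -0.089 ] tab yaw -0.975 tab dist 0.0924 z pct [0.0628 0.0715 0.0747] n 2074 144
scene centre [ 0.5547 -0.1649] size 124.9 172.4 yaw -0.9819 tab [ 0.5029 -0.0875] tab yaw -0.981 tab dist 0.0932 z pct [0.0603 0.0688 0.0715] n 978 82
[ 0.64  -0.072  0.069]
[ 0.426 -0.193  0.054]
[ 0.475 -0.28   0.039]
```

Both views agree within 1 mm on centre (0.555, -0.165) and yaw -0.983, and the heights match the given sizes. I'll press rim_1 first and check the result.

```bash
cat >> h.py <<'E'
C=np.array([.555,-.165]); A=-.983
TOPS={1:(-.076,0),2:(0,.054),3:(.076,0),4:(0,-.054)}
def press(k):
    x,y=TOPS[k]; c,s=np.cos(A),np.sin(A); w=C+[c*x-s*y,s*x+c*y]
    bar=A+(np.pi/2 if x else 0)          # direction of the bar = tool y
    best=None
    for f in (0,np.pi):
        t=bar+f; Y=np.array([np.cos(t),np.sin(t),0]); Z=np.array([0,0,-1.]); X=np.cross(Y,Z)
        q=R.from_matrix(np.c_[X,Y,Z]).as_quat(scalar_first=True)
        j=r.inverse_kinematics([*w,.15],q)
        if j is not None:
            m=np.abs(np.array(j)-r.read_qpos()).max()
            if best is None or m<best[0]: best=(m,q)
    r.reach([*w,.15],best[1])
    r.move_straight([*w,.095],v=.1)
    hit=r.move_straight([*w,.072],v=.012,stop_force=20)
    print(k,w.round(3),"hit",hit,"tip z",round(r.read_tool_pos()[2]-.014,4),"F",np.round(r.read_contact_force(),1))
    r.wait(.15); r.move_straight([*w,.15],v=.15)
    print("t",r.read_time())
E
python3 - <<'E'
from h import *
r.command_gripper(0.)
press(1)
p,P,c,a=box("wrist"); cv2.imwrite("pics/w1.png",p[:,:,::-1])
E
```

```text
1 [ 0.513 -0.102] hit True tip z 0.0644 F [-2.2  0.4  7.1]
t 6.6917
wrist centre [ 0.5201 -0.1121] size 124.2 41.0 yaw 0.5723 tab [ 0.5046 -0.0889] tab yaw -0.979 tab dist 0.0279 z pct [0.0593 0.0632 0.0706] n 4906 966
```

View pics/w1.png

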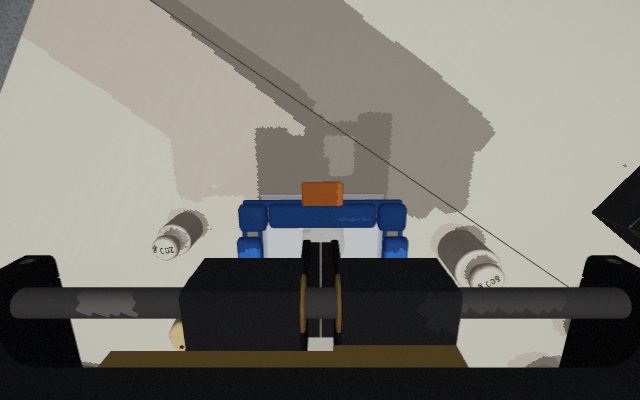

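The wrist view shows the tab end bar (268–378, 215) level with the corner blocks, and both weights upright at (166,246) and (487,276). I'll check the bar's depth against the corner blocks.

```bash
cat >> h.py <<'E'
def heights(n="wrist"):
    p,P=cam(n); c,s=np.cos(A),np.sin(A); D=P[...,:2]-C; bx=D[...,0]*c+D[...,1]*s; by=-D[...,0]*s+D[...,1]*c
    h=cv2.cvtColor(p,cv2.COLOR_RGB2HSV); bl=(h[...,0]>105)&(h[...,0]<128)&(h[...,1]>150)
    o={}
    for nm,(x,y,a,b) in {**{k:(*v,*((.005,.030) if v[0] else (.045,.005))) for k,v in TOPS.items()},'c-+':(-.076,.054,.006,.006),'c--':(-.076,-.054,.006,.006),'c++':(.076,.054,.006,.006),'c+-':(.076,-.054,.006,.006)}.items():
        m=(abs(bx-x)<a)&(abs(by-y)<b)&bl&(P[...,2]>.05); o[nm]=(int(m.sum()),float(np.median(P[m][:,2]).round(4)) if m.any() else None)
    print(n,o)
E
python3 - <<'E'
from h import *
heights(); heights("scene"); heights("top"); box("scene")
E
```

```text
wrist {1: (1099, 0.0635), 2: (0, None), 3: (0, None), 4: (0, None), 'c-+': (284, 0.0621), 'c--': (298, 0.062), 'c++': (0, None), 'c+-': (0, None)}
scene {1: (87, 0.0628), 2: (100, 0.0697), 3: (65, 0.0698), 4: (107, 0.0697), 'c-+': (20, 0.0611), 'c--': (32, 0.0609), 'c++': (0, None), 'c+-': (11, 0.0618)}
top {1: (0, None), 2: (0, None), 3: (0, None), 4: (0, None), 'c-+': (7, 0.0633), 'c--': (2, 0.0569), 'c++': (0, None), 'c+-': (0, None)}
scene centre [ 0.5544 -0.1641] size 124.9 171.3 yaw -0.9777 tab [ 0.5039 -0.0872] tab yaw -0.989 tab dist 0.092 z pct [0.0583 0.068  0.0712] n 950 72
```

rim_1 is 1.5 mm above the corner blocks, and fully shut is nominally 1 mm, so it is home. The other three bars are still up and the box hasn't moved. I'll press the remaining three, stopping if any one fails to go home.

```bash
sed -i 's/stop_force=20/stop_force=25/' h.py; python3 - <<'E'
from h import *
for k in (2,3,4):
    press(k); heights()
    if r.read_tool_pos()[2]<.12: break
heights("scene"); p,*_=box("scene"); cv2.imwrite("pics/s2.png",p[:,:,::-1])
E
```

```text
2 [ 0.6   -0.135] hit True tip z 0.0645 F [-3.7  0.8  8.3]
t 11.15
wrist {1: (1335, 0.0634), 2: (1601, 0.0634), 3: (1595, 0.071), 4: (2620, 0.0704), 'c-+': (224, 0.0623), 'c--': (321, 0.0622), 'c++': (266, 0.0625), 'c+-': (383, 0.0625)}
3 [ 0.597 -0.228] hit True tip z 0.0645 F [-3.2  0.4  6.6]
t 15.2833
wrist {1: (0, None), 2: (2153, 0.0635), 3: (1092, 0.0635), 4: (2277, 0.0704), 'c-+': (0, None), 'c--': (0, None), 'c++': (253, 0.0624), 'c+-': (244, 0.0624)}
4 [ 0.51  -0.195] hit True tip z 0.0644 F [-1.4  1.1  7.6]
t 19.5167
wrist {1: (1343, 0.0634), 2: (2434, 0.0635), 3: (1402, 0.0635), 4: (1617, 0.0634), 'c-+': (345, 0.0622), 'c--': (223, 0.0623), 'c++': (393, 0.0625), 'c+-': (267, 0.0624)}
scene {1: (82, 0.0627), 2: (94, 0.063), 3: (60, 0.0625), 4: (114, 0.0627), 'c-+': (24, 0.0608), 'c--': (31, 0.061), 'c++': (12, 0.0616), 'c+-': (14, 0.0613)}
scene centre [ 0.5536 -0.1636] size 124.0 168.9 yaw -0.9811 tab [ 0.5031 -0.088 ] tab yaw -0.982 tab dist 0.091 z pct [0.0581 0.0622 0.0643] n 930 73
```

View pics/s2.png

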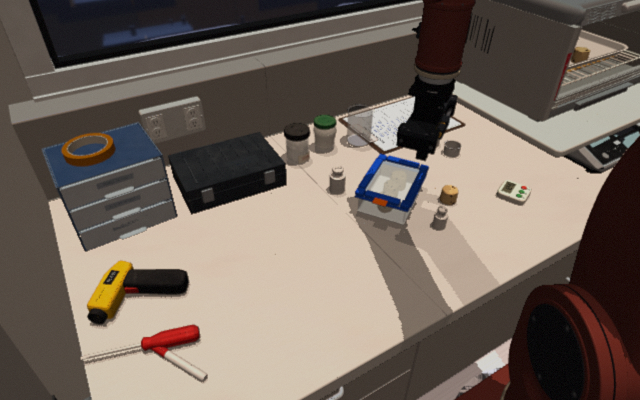

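The scene picture shows the rim flush all round at (393,182). The weights at (337,180) and (440,218) and the dough at (449,194) are where they started. The gripper is clear above the box, so I'm handing in.

```bash
python3 -c "
from rig import r
print(r.finish_job())"
```

```text
the job is handed in; nothing more can be done
None
```

All four rim sections were pressed home in order (tab end, then clockwise), each measuring within about 0.5 mm of fully shut; the box moved under 2 mm, the weights and dough look undisturbed, and the job was handed in at about 20 s, with no verdict returned.

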